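Roll the trial-lens carriage to its index mark

ROBOT

A 6-joint arm with a two-finger parallel gripper is mounted at the origin on the work surface. World frame = base frame: x ahead of the robot, y to its left, z up, the work surface at z = 0. Lengths are in m, angles in rad, forces in N, time in s.
With the tool pointing down it reaches from about 0.4 to 0.825 m from the base axis. Payload 7 kg.
Tool frame: the origin (TCP) lies at the very end of the fingers, on their centre line; the grasp point (between the pads) lies 19 mm behind it (tcp_to_grasp is the distance from the TCP to the grasp point, in m); x points along the fingers, z is the direction in which the jaws open and shut, and the axes are right-handed (so a half turn about x gives the same grasp; the last joint's range is limited). The gripper opens to 88 mm and grips with 3 to 60 N. Pads are 19 mm wide; open, the fingers measure 130 mm over their backs; the gripper's body (78 mm by 193 mm) begins 47 mm behind the grasp point.
Start: joints at [-0.98, 0.359, 0.012, 0, -1.224, -0.288], TCP at [0.201, -0.644, 0.227] pointing down, gripper open.
Joint ranges: [-3.07, 3.07], [-1.43, 2.12], [-1.02, 1.25], [-3.03, 1.67], [-3.05, -0], [-3.03, 3.03]. Speed limits (rad/s): [2.39, 2.39, 3.01, 3.14, 3.14, 3.14].

INTERFACE

Orientations are given as [roll, pitch, yaw] about the fixed x, y, z axes, in that order (R = Rz(yaw) Ry(pitch) Rx(roll)).
In Python, from station import get_state, grab_frame, job_done, tcp_to_grasp gives the robot as it stands. The module is installed in compiled form; this text tells all that it offers.
- The arm moves only by the shell command python3 -m crank 'ROWS' [FORCE]. ROWS is JSON, a list of rows, each a list of 7 numbers: the shift along the tool's x, y, z in m, then the turn, a rotation vector about the tool's x, y, z in rad, then the opening, from 0 (shut) to 1 (fully open). In form: [[x, y, z, wx, wy, wz, fingers], ...]. A call has 1 to 10 rows; each row is the pose to reach, as a shift and turn from the pose commanded when the call began, along the tool's axes at that moment; what a row does not reach only later rows make up. A row lasts 1/8 s, in which the tool goes at most 62.5 mm and 10.7 degrees, less where a joint would pass 70% of its speed; a pose out of reach is approached as far as the arm can. A call with a gripper value outside its range is refused whole. The fingers move at their own pace and stop on an object; FORCE is the grip in N (left out, the last holds). Time passes only in rows, so rows that repeat a pose let the fingers close. It gives the time, the measured TCP pose, the force and the opening at its end, in the units of the state.
- get_state(): the state, without advancing time (a new reading comes with each control period).
- grab_frame(name): name is "scene" or "top" or "wrist"; returns a dict with "pixels" (420x560x3 uint8, red, green, blue), "vfov" (degrees; the focal length in pixels is half the picture's height over the tangent of half this angle, whatever the lens; pixels are square), "cx", "cy" (the principal point, pixels), "extrinsics" (4x4, takes a point from world to camera coordinates). Camera axes: x right, y up, looking along -z (the intrinsics and any distortion apply to the point x, -y, -z); pixel columns grow to the right and rows downward; lengths in m; the calibration is good to about 2 mm. A picture is of the moment at which its call begins. There is no depth.
- job_done(): hands the job in, once; it reports no verdict.
The state is a dict: "t": time; "q": joint angles; "qd": joint speeds; "joint_efforts": joint torques, N m; "eef_pos": TCP position; "ee_rot": TCP orientation; "force": force on the tool from outside, world axes, zero at the start; "moment": the same for the moment, N m; "width": finger opening in m.
Only numpy, scipy, OpenCV 4.12 (cv2) and the standard library are available. Lean on these libraries where they do the work, as an engineer would, in place of code of your own. Each camera call takes 0.05 s, during which the arm holds its last target.

TASK

Push the trial-lens carriage along its rails until its pointer lines up with the finger of the index stand, and leave it standing there untouched and at rest. It runs almost without friction: touch it only at the two sprung pads inside its well, never let it go faster than 0.3 m/s, and do not let it strike the end stop behind the mark. Leave everything else on the counter alone.

Things in the scene. Friction and masses are not known exactly. Their poses are not given: they have to be found in the camera images.
- rail: Grey rail bed fixed on the counter, 170 mm wide, 880 mm long, two steel rods along it, a dark stop block across each end (tops 69 mm high). Origin: centre of its underside, on the counter. y axis: along the rails, towards the mark and the far stop (the robot's left); x axis: across, away from the robot. Place and yaw (within about 0.12 rad) differ every time.
- carriage (a joint): Carriage position along the rail's +y, m: 0 at the near (right) stop, 0.40 at the far (left) stop; starts at rest at 0.02 to 0.12. Level, on ball bearings: nominal moving mass 2.1 kg (true mass, hidden, 1.4 to 3 kg), constant friction about 0.02 N, drag about 0.2 N s/m, so it coasts far when let go.
- deck (a point): White deck of the carriage, 200 mm (x) by 400 mm (y, along the rails), with two white pad housings and a rack of round lenses on its far (+x) half, all rigid with the carriage; not to be touched. Axes as the rail's. This point: centre of the carriage's underside, 30 mm above the counter; deck top is 25 mm, housing tops 75 mm, lens tops 74 mm above this point.
- well (a point): Middle of the well on the deck, at deck-top height (55 mm above the counter), 35 mm nearer the robot than the carriage's centre line; moves with the carriage. The well is the free space between two sprung pads: 180 mm along the rails, 92 mm wide, open above and towards the robot. Undisturbed pad faces lie at +90 and -90 mm from this point along the rail's y.
- pad_far (a joint): Press-in of the sprung pad at the well's +y end, m: 0 free, grows as it is pressed towards +y, solid at 0.035. Block with a rubber face 92 mm across, 58 to 98 mm above the counter. Spring 50 N/m, no preload, almost undamped. A fingertip in the well pressing it pushes the carriage towards the mark.
- pad_near (a joint): Press-in of the like pad at the well's -y end, m: 0 free, grows as it is pressed towards -y, solid at 0.035; spring 50 N/m. Pressing it brakes the carriage or draws it back. A carriage that runs onto a finger held still is thrown back by this spring.
- pointer (a point): Tip of the dark steel pointer in the middle of the deck's far (+x) edge, 120 mm from the carriage's centre line, 51 mm above the counter, pointing to +x. Moves with the carriage.
- index: Index stand fixed beside the rails on their far (+x) side: 50 mm dark foot, aluminium post 82 mm tall, and a flat finger 5 mm wide pointing back to the rail at pointer height. Origin: under the finger, on the counter; y axis as the rail's. At the mark, pointer tip and this origin have the same position along the rail's y (carriage joint then 0.22 to 0.34).
- pot: Steel pen pot, 72 mm wide and 90 mm tall, loose on the counter beyond the rails; bystander. Origin at the centre of its underside.
- spray: Clear lens-spray bottle with a white cap, 48 mm wide and 130 mm tall, loose on the counter beyond the rails; bystander. Origin at the centre of its underside.
- case: Dark wooden spectacle case, 160 x 65 x 45 mm, loose on the counter between robot and rails; bystander. Origin at the centre of its underside.
There are look-alikes about, which are no part of the job. Leave any green or orange look-alike of the index alone.

How it is judged:
By the outcome, as a careful person would: the job done as asked, in the order asked, and still so for the second after the job is handed in, with the robot touching nothing.
It also fails if it takes over 37 s, if anything falls off the work surface, if the arm or the gripper's body presses on something with over 40 N, if the wrist force passes 120 N, or if a joint passes its speed limit or range.

## Working session

There is one attempt and no reset: what is moved stays moved. The work goes in short steps, Python scripts to look and compute and a shell command to move; the robot and the scene stay as the last step left them, time stands still between calls to the robot, and variables do not carry over. Pictures are saved under pics/ and viewed, and the job is handed in when it is done.

```bash
mkdir -p pics; python3 - <<'E'
from station import *
import cv2,numpy as np
s=get_state()
print({k:np.round(v,4) for k,v in s.items()},tcp_to_grasp)
for n in ["scene","top","wrist"]:
    f=grab_frame(n)
    print(n,f["vfov"],f["cx"],f["cy"],np.round(f["extrinsics"],4).tolist(),[k for k in f if k not in("pixels",)])
    cv2.imwrite(f"pics/a_{n}.png",f["pixels"][:,:,::-1])
E
```

```text
{'t': np.float64(0.0), 'q': array([-9.7990e-01,  3.5940e-01,  1.1000e-02, -4.0000e-04, -1.2241e+00,
       -2.8810e-01]), 'qd': array([ 0.0017, -0.0002,  0.0008,  0.001 ,  0.0003, -0.001 ]), 'joint_efforts': array([-1.90000e-03, -5.82725e+01,  2.93053e+01,  6.99730e+00,
        6.90000e-03, -2.00000e-04]), 'eef_pos': array([ 0.2011, -0.6438,  0.2256]), 'ee_rot': array([0.0894, 1.5691, 1.9629]), 'force': array([-0.7454,  0.8618,  0.5288]), 'moment': array([0.0093, 0.0455, 0.0013]), 'width': np.float64(0.0874)} 0.0188
scene 42.109964373110834 279.6489173993502 201.07199589891314 [[-0.83, 0.5577, 0.002, 0.448], [-0.4251, -0.6349, 0.6451, 0.1741], [0.3611, 0.5346, 0.7641, -1.4883], [0.0, 0.0, 0.0, 1.0]] ['vfov', 'cx', 'cy', 'extrinsics']
top 53.40344513423339 283.5823642723519 213.9949065655422 [[0.0068, -0.9998, -0.0163, -0.0098], [0.9962, 0.0053, 0.0868, -0.5575], [-0.0867, -0.0169, 0.9961, -1.146], [0.0, 0.0, 0.0, 1.0]] ['vfov', 'cx', 'cy', 'extrinsics']
wrist 64.09926157205355 280.1875202527763 211.33343126529002 [[-0.2987, 0.9543, 0.0018, 0.6747], [-0.9185, -0.287, -0.272, 0.0338], [-0.2591, -0.0829, 0.9623, -0.3901], [0.0, 0.0, 0.0, 1.0]] ['vfov', 'cx', 'cy', 'extrinsics']
```

View pics/a_top.png

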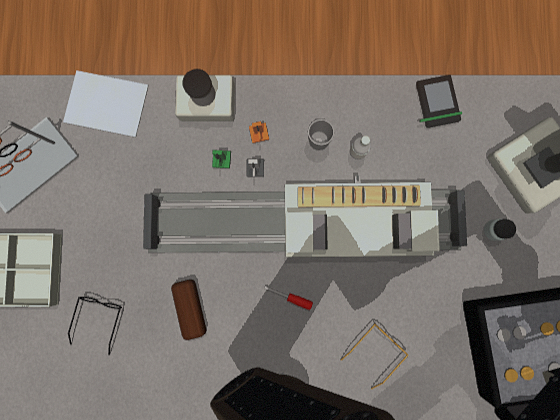

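View pics/a_scene.png

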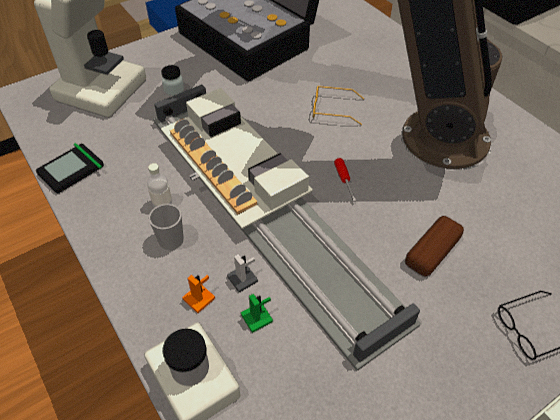

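View pics/a_wrist.png

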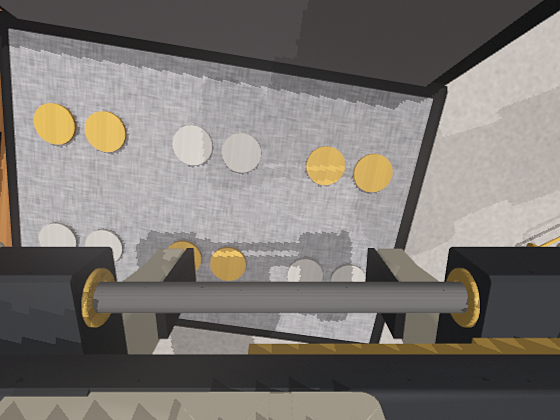

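The top view shows the rail between its dark stops at cols about 151 and 458. The deck spans cols 285–437, the pads sit at 326 and 393, and the pointer is near (356,177). The grey index is near (255,165), with green and orange look-alikes beside it. I'll zoom in to measure.

```bash
cat > h.py <<'E'
import numpy as np,cv2
from station import *
def foc(f): return f["pixels"].shape[0]/2/np.tan(np.radians(f["vfov"])/2)
def cast(f,u,v,z):
    E=f["extrinsics"];R=E[:3,:3];c=-R.T@E[:3,3];F=foc(f)
    d=R.T@np.array([(u-f["cx"])/F,-(v-f["cy"])/F,-1.]); return c+d*(z-c[2])/d[2]
def proj(f,p):
    E=f["extrinsics"];q=E[:3,:3]@np.array(p)+E[:3,3];F=foc(f)
    return np.array([f["cx"]+F*q[0]/-q[2], f["cy"]-F*q[1]/-q[2]])
def save(f,name,box=None,s=1):
    im=f["pixels"][:,:,::-1]
    if box: x0,y0,x1,y1=box; im=im[y0:y1,x0:x1]
    cv2.imwrite("pics/"+name,cv2.resize(im,None,fx=s,fy=s,interpolation=cv2.INTER_CUBIC) if s!=1 else im)
E
python3 - <<'E'
import cv2
t=cv2.imread("pics/a_top.png"); s=cv2.imread("pics/a_scene.png")
r=lambda im,x0,y0,x1,y1,k:cv2.resize(im[y0:y1,x0:x1],None,fx=k,fy=k,interpolation=cv2.INTER_NEAREST)
cv2.imwrite("pics/b1.png",r(t,220,110,380,220,5))
cv2.imwrite("pics/b2.png",r(t,140,170,300,265,5))
cv2.imwrite("pics/b3.png",r(t,320,170,480,265,5))
cv2.imwrite("pics/b4.png",r(s,150,150,310,270,5))
E
```

```text
(no output)
```

View pics/b1.png

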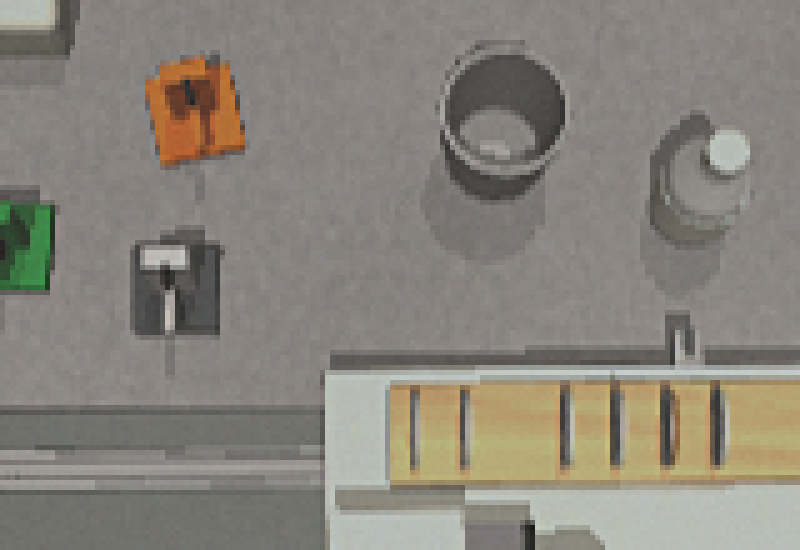

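View pics/b2.png

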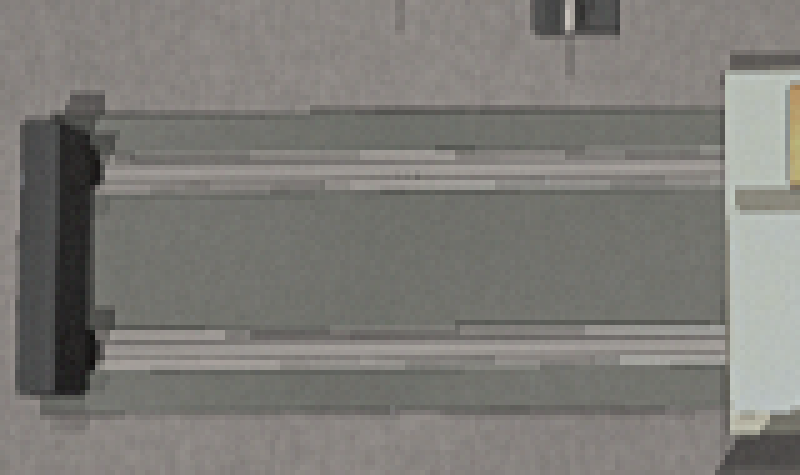

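View pics/b3.png

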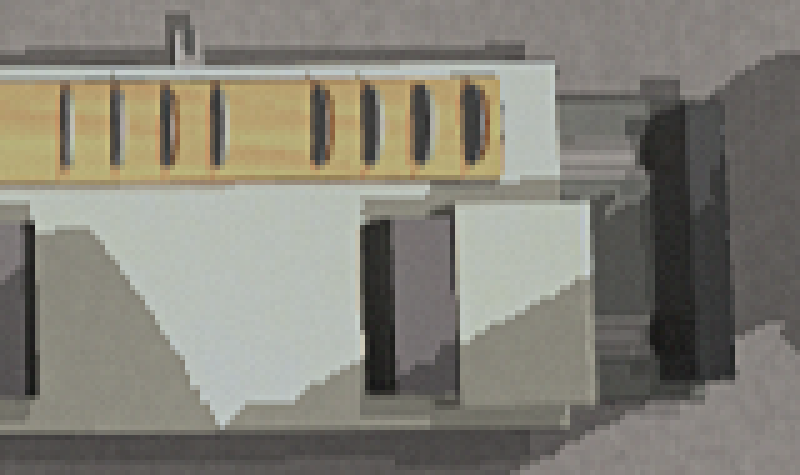

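View pics/b4.png

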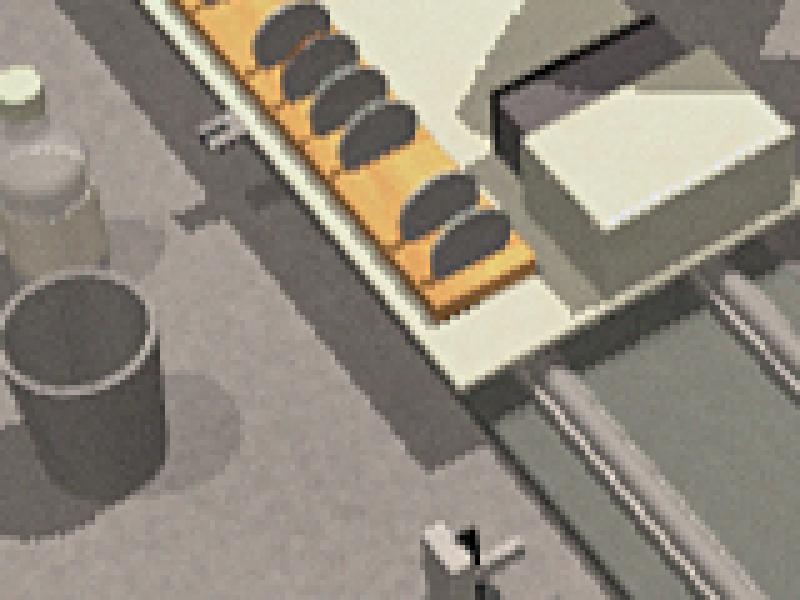

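The zoom puts the index finger centre at about col 253.8, rows 167–176. The deck's far corners are at about (285.0,184.0) and (431.2,182.4), and the pointer's lit part is at about col 356.

```bash
python3 - <<'E'
from h import *
f=grab_frame("top");g=f["pixels"].mean(2)
print(np.round(g[170:184,350:364]).astype(int))
print(np.round(g[165:186,248:260]).astype(int))
P=lambda u,v,z:cast(f,u-.5,v-.5,z)
A=P(285.0,184.0,.055);B=P(431.2,182.4,.055);I=P(253.8,172,.051)
N=[P(285.4,257,.055),P(434.3,256.5,.055)]
print(A,B,np.linalg.norm(A-B),I,N,np.linalg.norm(N[0]-N[1]))
d=(A-B)/np.linalg.norm(A-B);print("yaw",np.arctan2(-d[0],d[1]))
print("need dy", (I-(A+B)/2)@d, "gap pointer-ish", P(356.6,176,.051))
# stops top outer/inner
for u,v in [(144,195),(151.4,194.2),(143.4,248.3),(150.8,248.3),(459,190.5),(464.5,190),(461,246),(466.8,245.5)]: print(u,v,P(u,v,.069))
E
```

```text
[[135 140 139 134 137 133 134 133 130 133 134 138 134 137]
 [138 135 137 138 140 143 139 138 133 134 133 137 135 137]
 [136 135 138 119 121 122 118 116 137 139 137 137 137 141]
 [139 137 142  92  88  92  90  89 138 140 139 139 139 141]
 [139 141 147  96  97  96  96  91 139 140 137 140 140 140]
 [138 139 148  98  94 104 105  84 122 139 135 140 137 138]
 [138 136 143  97  80 147 121  81  96 150 136 136 137 140]
 [137 136 142  99  78 171 128  75  93 161 139 139 137 138]
 [142 143 146  98  68 177 121  80  93 162 139 139 144 143]
 [120 121 123  97  64 182 130  76  89 161 128 117 123 123]
 [ 92  93  92  98  60 178 160  90  92 160 118  90  94  93]
 [ 96  97  92  98  61 178 168 136 130 160 137  94  97  95]
 [ 89  91  91  91  56 160 153 149 148 149 137  86  88  92]
 [156 156 155 157 147 175 170 167 167 169 168 151 156 156]]
[[ 77  85  85  93  58  43  48  89  85  92  76  62]
 [ 81  82  89  92  59  38  57  91  89  87  85  64]
 [ 80  84  80  88  91  43  94  69  87  90  85  72]
 [ 76  82  70  75  94 124 146  48  77  77  79  80]
 [ 80  75  71  68  85 168 169  48  71  69  72  84]
 [ 83  71  72  67 
[... 829 characters left out ...]
5     ] [ 0.6449819  -0.40824115  0.055     ] 0.39933984746188794 [0.67274034 0.07764155 0.051     ] [array([ 0.43948748, -0.01133855,  0.055     ]), array([ 0.44362598, -0.41176837,  0.055     ])] 0.40045120650194516
yaw 0.015177178761444648
need dy 0.28573553904282545 gap pointer-ish [ 0.66262241 -0.20583574  0.051     ]
144 195 [0.60484851 0.37433323 0.069     ]
151.4 194.2 [0.60713418 0.35416522 0.069     ]
143.4 248.3 [0.46031193 0.37074782 0.069     ]
150.8 248.3 [0.46044519 0.35072944 0.069     ]
459 190.5 [ 0.62093332 -0.4773636   0.069     ]
464.5 190 [ 0.62235458 -0.49209668  0.069     ]
461 246 [ 0.47205939 -0.47827556  0.069     ]
466.8 245.5 [ 0.4734859  -0.49363114  0.069     ]
```

```bash
cat >> h.py <<'E'
from scipy.spatial.transform import Rotation as Ro
YAW=.016
ry=np.array([-np.sin(YAW),np.cos(YAW),0]); rx=np.array([np.cos(YAW),np.sin(YAW),0])
def tool():
    s=get_state(); r,p,y=s["ee_rot"]; return s,Ro.from_euler("xyz",[r,p,y])
def rel(target,sgn=1):
    s,R=tool(); z=sgn*ry; x=np.array([0,0,-1.]); y=np.cross(z,x)
    Rd=Ro.from_matrix(np.stack([x,y,z],1))
    return R.inv().apply(np.array(target)-s["eef_pos"]),(R.inv()*Rd).as_rotvec()
E
python3 - <<'E'
from h import *
s,R=tool(); print(np.round(R.as_matrix(),3))
W=np.array([.5418,-.2101,0])-.035*rx; print(W)
for sg in (1,-1):
  for z in (.2,.07): W[2]=z; a,b=rel(W,sg); print(sg,z,np.round(a,4),np.round(b,4))
E
```

```text
[[-0.    -0.955 -0.298]
 [ 0.001 -0.298  0.955]
 [-1.     0.     0.001]]
[ 0.50680448 -0.21065998  0.        ]
1 0.2 [ 0.0263 -0.4209  0.3225] [ 2.867e-01  9.000e-04 -2.000e-04]
1 0.07 [ 0.1563 -0.4209  0.3224] [ 2.867e-01  9.000e-04 -2.000e-04]
-1 0.2 [ 0.0263 -0.4209  0.3225] [-2.8549e+00  3.0000e-04  1.4000e-03]
-1 0.07 [ 0.1563 -0.4209  0.3224] [-2.8549e+00  3.0000e-04  1.4000e-03]
```

```bash
python3 -m crank '[[0.003,-0.047,0.036,0.03,0,0,0.45],[0.006,-0.094,0.072,0.06,0,0,0.45],[0.009,-0.141,0.108,0.1,0,0,0.45],[0.012,-0.188,0.144,0.14,0,0,0.45],[0.015,-0.235,0.18,0.18,0,0,0.45],[0.018,-0.282,0.216,0.22,0,0,0.45],[0.02,-0.329,0.252,0.25,0,0,0.45],[0.023,-0.376,0.288,0.287,0,0,0.45],[0.026,-0.421,0.3225,0.287,0,0,0.45],[0.026,-0.421,0.3225,0.287,0,0,0.45]]' 10
python3 - <<'E'
from h import *
s=get_state();print(s["t"],s["eef_pos"],s["width"])
W=np.array([.5418,-.2101,.07])-.035*rx
print(rel(W))
save(grab_frame("top"),"c_top.png");save(grab_frame("wrist"),"c_wrist.png")
E
```

```text
t: 1.45
eef_pos: [0.5087, -0.2081, 0.2002]
ee_rot: [0.724, 1.571, 2.314]
force: [-0.8, -0.4, -0.4]
width: 0.0394
1.45 [ 0.5086862  -0.20805231  0.20015129] 0.039432398676818525
(array([ 0.13015112,  0.00191137, -0.00259465]), array([ 0.00409194,  0.00019415, -0.00017223]))
```

View pics/c_top.png

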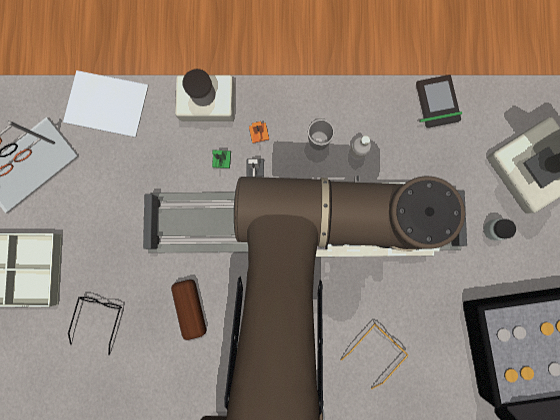

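View pics/c_wrist.png

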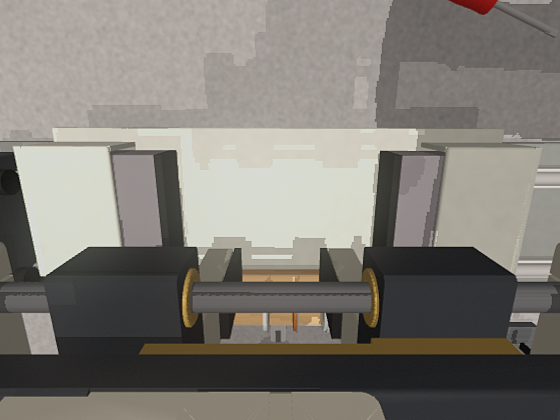

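The top view is now covered by the arm. The wrist view shows both pad faces, at cols about 180 and 377, evenly placed around the fingers, with the pointer at (278,335). I'll lower into the well.

```bash
python3 -m crank '[[0.05,0.002,-0.002,0,0,0,0.45],[0.1,0.002,-0.002,0,0,0,0.45],[0.13,0.002,-0.002,0,0,0,0.45],[0.13,0.002,-0.002,0,0,0,0.45]]'
python3 - <<'E'
from h import *
s=get_state();print(s["t"],s["eef_pos"],s["width"])
f=grab_frame("wrist");save(f,"d_wrist.png");print(f["extrinsics"].round(3));save(grab_frame("scene"),"d_scene.png")
E
```

```text
t: 2.05
eef_pos: [0.5025, -0.2139, 0.0687]
ee_rot: [1.47, 1.566, 3.055]
force: [-0.0, -0.4, -0.0]
width: 0.0393
2.05 [ 0.50253809 -0.21388353  0.06865114] 0.03932595293180345
[[-0.014  1.     0.001  0.222]
 [-0.963 -0.014 -0.267  0.472]
 [-0.267 -0.005  0.964 -0.104]
 [ 0.     0.     0.     1.   ]]
```

View pics/d_wrist.png

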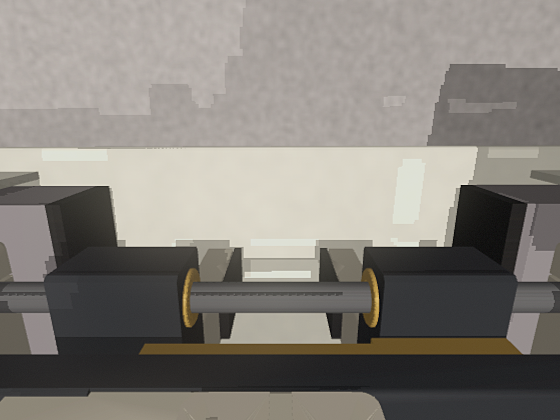

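View pics/d_scene.png

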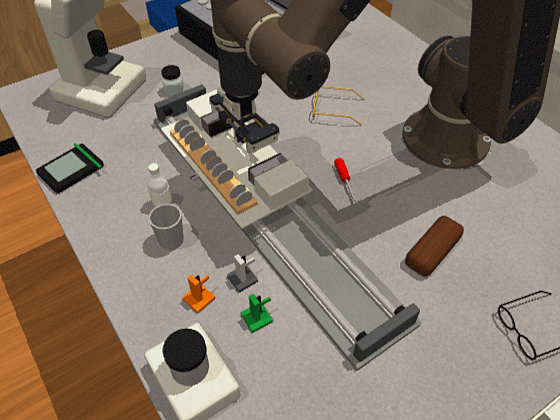

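The fingers are in the well, with both pads clear on either side (inner edges at cols about 115 and 455). The scene view keeps the carriage's far end, near (243,228), and the index in sight. I'll build an edge tracker on that view.

```bash
cat >> h.py <<'E'
DC=np.array([.5418,-.2101,0])   # deck centre at start
S0=DC@ry                        # along-rail coordinate at start
def line(f,xo,z,s):
    b=DC@rx
    pts=np.array([proj(f,(b+xo)*rx+si*ry+[0,0,z]) for si in s],np.float32)
    g=f["pixels"].astype(np.float32).mean(2)
    return cv2.remap(g,pts[:,:1].copy(),pts[:,1:].copy(),cv2.INTER_LINEAR)[:,0]
def track(f,lo,hi,offs=(-.02,.0,.02,.085,.095),z=.04,full=False):
    s=np.arange(lo,hi,.0005);G=0
    out=[]
    for xo in offs:
        p=cv2.GaussianBlur(line(f,xo,z,s)[:,None],(1,25),4)[:,0]
        d=-np.gradient(p); i=int(np.argmax(d)); w=slice(max(i-6,0),i+7)
        out.append(np.sum(s[w]*d[w])/np.sum(d[w]))
    return np.array(out)
E
python3 - <<'E'
from h import *
f=grab_frame("scene");print("S0",S0,"index s",np.array([.67274,.0774,0])@ry)
s=np.arange(S0+.12,S0+.28,.005)
for xo in(-.02,0,.02,.08,.09,.095): print(xo,line(f,xo,.04,s).astype(int))
print(track(f,S0+.15,S0+.25)-S0)
f=grab_frame("scene");print(track(f,S0+.15,S0+.25)-S0)
E
```

```text
S0 -0.21874153790964246 index s 0.06662671226264667
-0.02 [157 155 153 154 154 161 165 113 115 111 112 113 113 113 123 104  66  74
  71  67  72  93  86  89  89  89  87  92  86  87  88  89  88]
0 [112 113 113 112 110 113 111 111 114 114 112 114 112 111 125 108  67  68
  73  72  71  88  84  85  85 120 135 135 134 134 137 137 140]
0.02 [140 152 154 155 150 152 150 150 153 153 150 151 152 150 150 113  70  75
  73  72  74  88  83  89  84 130 138 137 137 134 136 136 135]
0.08 [ 90  90  88  90  88  88  83 110 157 151 152 151 149 152 155 106  66  76
  72  71  71  83 110 129 105 135 133 135 133 135 132 137 135]
0.09 [157 154 155 157 155 154 156 154 155 151 153 156 154 154 151 103  69  69
  70  72  71  89  87 102  82  92 108 131 136 133 137 137 134]
0.095 [142 127 143 144 136 132 134 140 143 133 139 140 134 135 138 104  64  65
  68  66  65  70  74  75  75  74  76  70  86  91  88  85  87]
[0.19555894 0.19570087 0.19539025 0.19454732 0.19505841]
[0.19556337 0.19555184 0.19532412 0.19449467 0.19503682]
```

The tracker agrees with itself to about 0.2 mm, and the travel needed is about 0.285 m. The pads are elastic. A finger moving steadily at u sends the carriage off at about 2u, and later meeting it at half its speed should bring it to rest, whatever its mass. I'll push with u ≈ 0.06 m/s.

```bash
python3 -m crank '[[0,0,0.005,0,0,0,0.45],[0,0,0.013,0,0,0,0.45],[0,0,0.021,0,0,0,0.45],[0,0,0.029,0,0,0,0.45],[0,0,0.0365,0,0,0,0.45],[0,0,0.044,0,0,0,0.45],[0,0,0.0515,0,0,0,0.45],[0,0,0.059,0,0,0,0.45],[0,0,0.0665,0,0,0,0.45],[0,0,0.074,0,0,0,0.45]]'; python3 -m crank '[[0,0,0.0075,0,0,0,0.45],[0,0,0.015,0,0,0,0.45],[0,0,0.0225,0,0,0,0.45],[0,0,0.03,0,0,0,0.45]]'
cat >> h.py <<'E'
def where(lo=.1,hi=.6,n=1):
    for _ in range(n):
        s=get_state();f=grab_frame("scene");k=track(f,S0+lo,S0+hi)-S0-.1953
        print("t %.3f d %.4f"%(s["t"],np.median(k)),np.round(k,4),"tcp_d %.4f"%(s["eef_pos"]@ry-S0),"pos",s["eef_pos"].round(4),"F",(s["force"]@ry).round(2))
    return f
E
python3 - <<'E'
from h import *
f=where(.17,.35); save(f,"e1.png",(130,100,430,340),2)
E
```

```text
t: 3.5
eef_pos: [0.5038, -0.1385, 0.0705]
ee_rot: [2.361, 1.571, -2.335]
force: [1.2, -0.7, -1.3]
width: 0.0398
t: 4.0
eef_pos: [0.5033, -0.1084, 0.0706]
ee_rot: [-0.916, 1.571, 0.671]
force: [-0.0, -0.6, -0.4]
width: 0.0397
t 4.000 d 0.0571 [0.0593 0.0577 0.0567 0.0571 0.0571] tcp_d 0.1023 pos [ 0.5033 -0.1084  0.0706] F -0.59
```

View pics/e1.png

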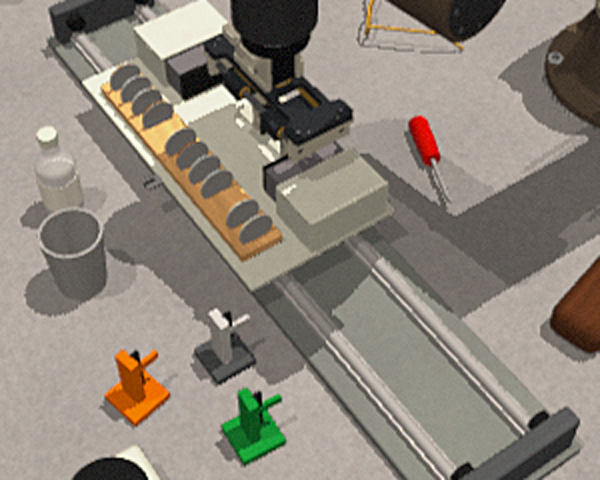

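The far pad is just releasing (d = 57 mm), and the crop shows the far finger at that pad. Next I'll measure the coast.

```bash
python3 -m crank '[[0,0,0.0075,0,0,0,0.45],[0,0,0.015,0,0,0,0.45]]'; python3 - <<'E'
from h import *
f=where(.17,.42,2)
E
python3 -m crank '[[0,0,0.0075,0,0,0,0.45],[0,0,0.015,0,0,0,0.45]]'; python3 - <<'E'
from h import *
f=where(.2,.45,2)
E
```

```text
t: 4.3
eef_pos: [0.5031, -0.0935, 0.0706]
ee_rot: [-0.972, 1.571, 0.614]
force: [-0.4, 0.2, 0.0]
width: 0.0396
t 4.300 d 0.0903 [0.0907 0.0907 0.0897 0.0903 0.0902] tcp_d 0.1172 pos [ 0.5031 -0.0935  0.0706] F 0.16
t 4.350 d 0.0957 [ 0.0964 -0.0227  0.0956  0.0957  0.0962] tcp_d 0.1177 pos [ 0.5031 -0.093   0.0706] F 0.84
t: 4.65
eef_pos: [0.5028, -0.0786, 0.0706]
ee_rot: [0.671, 1.571, 2.257]
force: [-0.4, -0.0, 0.0]
width: 0.0394
t 4.650 d 0.1276 [0.1278 0.0077 0.1276 0.1277 0.1272] tcp_d 0.1321 pos [ 0.5028 -0.0786  0.0706] F -0.03
t 4.700 d 0.1321 [0.1337 0.0117 0.1318 0.1321 0.1332] tcp_d 0.1327 pos [ 0.5029 -0.078   0.0706] F 1.15
```

```bash
python3 -m crank '[[0,0,0.009,0,0,0,0.45],[0,0,0.018,0,0,0,0.45],[0,0,0.027,0,0,0,0.45],[0,0,0.036,0,0,0,0.45],[0,0,0.044,0,0,0,0.45]]'; cat > sim.py <<'E'
import numpy as np
def sim(d,v,fin,H=.0493,m=2.9,k=50,F=.02,c=.2,T=3,lag=.012,hit=None):
    # fin(t)=tcp_d target ; returns trajectory
    dt=.001;x=fin(0);t=0;out=[]
    while t<T:
        x+= (fin(t)-x)*dt/lag
        near=max(0,(x-H+0)-(d-.09)) ; far=0
        comp=max(0,(d-.09)-(x-(.09-H)) ) # near pad face passes finger back
        cf=max(0,(x+(.09-H))-(d+.09))
        f=-k*min(comp,.1)+k*cf
        f-=c*v
        if abs(v)<1e-4 and abs(f)<F: v=0
        else:
            v+= (f-F*np.sign(v if abs(v)>1e-5 else f))/m*dt
        d+=v*dt;t+=dt;out.append((t,d,v,comp,cf))
    return np.array(out)
E
python3 - <<'E'
from h import *
f=where(.3,.5,2)
E
```

```text
t: 5.38
eef_pos: [0.5022, -0.0343, 0.0706]
ee_rot: [-1.084, 1.571, 0.503]
force: [-1.0, 0.2, 0.1]
width: 0.0397
t 5.375 d 0.1972 [0.1981 0.1979 0.1972 0.1967 0.1967] tcp_d 0.1764 pos [ 0.5022 -0.0343  0.0706] F 0.25
t 5.425 d 0.2021 [0.2028 0.2027 0.2017 0.2011 0.2021] tcp_d 0.1769 pos [ 0.5023 -0.0338  0.0706] F 1.42
```

```bash
python3 - <<'E'
from sim import *
def run(first,n1,u,m,H,v=.089,p=0):
    pts=[.177]
    for i in range(n1): pts.append(pts[-1]+first)
    for i in range(30): pts.append(pts[-1]+u)
    tt=np.arange(len(pts))*.125
    o=sim(.2066,v,lambda t:np.interp(t,tt,pts),H=H,m=m,T=2.5)
    c=np.nonzero(o[:,3]>0)[0]
    tc,te=o[c[0],0],o[c[-1],0]
    # free coast with friction after
    return tc,o[c[0],1],te,o[c[-1],1],o[c[-1],2],o[c,3].max()
for first,n1 in((.005,1),(.0075,1),(.0075,2),(.009,2),(.009,3)):
  for u in(.005,.0055,.006):
    print(first,n1,u,[np.round(run(first,n1,u,m,.0493),4).tolist() for m in(2.3,2.9)])
print([np.round(run(.0075,2,.0055,2.5,H,v),4).tolist() for H in(.0473,.0513) for v in (.087,.091)])
E
```

```text
0.005 1 0.005 [[0.424, 0.2429, 1.07, 0.2687, -0.0004, 0.0084], [0.417, 0.2426, 1.148, 0.2718, -0.0016, 0.0098]]
0.005 1 0.0055 [[0.454, 0.2453, 1.096, 0.2735, 0.0073, 0.0074], [0.446, 0.245, 1.172, 0.2769, 0.0056, 0.0088]]
0.005 1 0.006 [[0.492, 0.2484, 1.129, 0.279, 0.0158, 0.0064], [0.481, 0.2479, 1.202, 0.2825, 0.014, 0.0077]]
0.0075 1 0.005 [[0.484, 0.2478, 1.13, 0.2735, 0.0, 0.0082], [0.475, 0.2474, 1.205, 0.2765, -0.001, 0.0097]]
0.0075 1 0.0055 [[0.522, 0.2508, 1.163, 0.279, 0.0083, 0.0072], [0.51, 0.2503, 1.235, 0.2822, 0.0064, 0.0086]]
0.0075 1 0.006 [[0.569, 0.2546, 1.205, 0.2851, 0.0169, 0.0062], [0.554, 0.2539, 1.274, 0.2884, 0.0149, 0.0075]]
0.0075 2 0.005 [[0.546, 0.2528, 1.19, 0.2784, 0.0008, 0.008], [0.534, 0.2523, 1.263, 0.2814, -0.0005, 0.0095]]
0.0075 2 0.0055 [[0.577, 0.2553, 1.217, 0.2834, 0.0092, 0.007], [0.562, 0.2546, 1.287, 0.2864, 0.0071, 0.0084]]
0.0075 2 0.006 [[0.617, 0.2584, 1.251, 0.2888, 0.0177, 0.006], [0.598, 0.2575, 1.318, 0.292, 0.0154, 0.0074]]
0.009 2 0.005 [[0.621, 0.2588, 1.265, 0.2844, 0.002, 0.0077], [0.606, 0.2582, 1.334, 0.2872, 0.0, 0.0093]]
0.009 2 0.0055 [[0.662, 0.262, 1.301, 0.2901, 0.0105, 0.0067], [0.643, 0.2612, 1.367, 0.2929, 0.0081, 0.0082]]
0.009 2 0.006 [[0.716, 0.2662, 1.348, 0.2965, 0.0192, 0.0057], [0.69, 0.265, 1.408, 0.2993, 0.0165, 0.0071]]
0.009 3 0.005 [[0.726, 0.267, 1.368, 0.2926, 0.0035, 0.0074], [0.704, 0.2661, 1.432, 0.2951, 0.0009, 0.009]]
0.009 3 0.0055 [[0.767, 0.2701, 1.404, 0.2981, 0.012, 0.0064], [0.74, 0.2689, 1.462, 0.3006, 0.0092, 0.0079]]
0.009 3 0.006 [[0.82, 0.2742, 1.45, 0.3044, 0.0207, 0.0054], [0.784, 0.2724, 1.502, 0.3068, 0.0177, 0.0068]]
[[0.546, 0.2519, 1.214, 0.2812, 0.0099, 0.0072], [0.492, 0.2495, 1.164, 0.279, 0.0054, 0.0082], [0.663, 0.261, 1.329, 0.2903, 0.0115, 0.0068], [0.594, 0.258, 1.265, 0.2875, 0.0068, 0.0079]]
```

```bash
python3 -m crank '[[0,0,0.0075,0,0,0,0.45],[0,0,0.015,0,0,0,0.45],[0,0,0.0202,0,0,0,0.45],[0,0,0.0254,0,0,0,0.45],[0,0,0.0306,0,0,0,0.45],[0,0,0.0358,0,0,0,0.45],[0,0,0.041,0,0,0,0.45],[0,0,0.0462,0,0,0,0.45],[0,0,0.0514,0,0,0,0.45],[0,0,0.0566,0,0,0,0.45]]'; python3 - <<'E'
from h import *
f=where(.4,.57,3)
E
```

```text
t: 6.72
eef_pos: [0.5012, 0.022, 0.0706]
ee_rot: [1.781, 1.571, -2.915]
force: [-0.2, 0.3, -0.6]
width: 0.0395
t 6.725 d 0.2930 [0.2931 0.293  0.2928 0.2923 0.2932] tcp_d 0.2327 pos [0.5012 0.022  0.0706] F 0.34
t 6.775 d 0.2932 [0.2934 0.2938 0.2932 0.2927 0.2932] tcp_d 0.2331 pos [0.5014 0.0224 0.0706] F 1.07
t 6.825 d 0.2933 [0.2691 0.2939 0.2933 0.2933 0.2936] tcp_d 0.2328 pos [0.5013 0.0221 0.0706] F -0.0
```

d = 293 mm, 8 mm past the mark and near zero speed, probably with the near pad still pressed. I'll release it quickly.

```bash
python3 -m crank '[[0,0,0.025,0,0,0,0.45]]'; python3 - <<'E'
from h import *
f=where(.4,.57,2); save(f,"g1.png",(130,100,430,340),2)
save(grab_frame("wrist"),"g2.png")
E
```

```text
t: 7.0
eef_pos: [0.5007, 0.046, 0.0705]
ee_rot: [2.119, 1.57, -2.58]
force: [0.5, 0.8, -0.0]
width: 0.0394
t 7.000 d 0.2936 [0.2938 0.2938 0.2935 0.2931 0.2936] tcp_d 0.2567 pos [0.5007 0.046  0.0705] F 0.83
t 7.050 d 0.2936 [0.2936 0.294  0.2937 0.2931 0.2933] tcp_d 0.2592 pos [0.5014 0.0484 0.0707] F 3.21
```

View pics/g1.png

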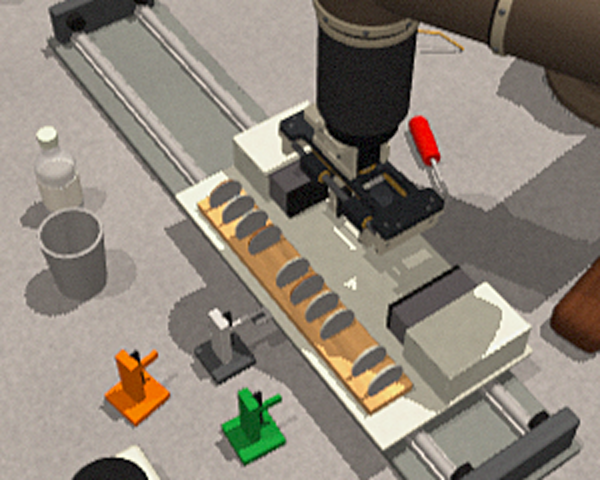

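View pics/g2.png

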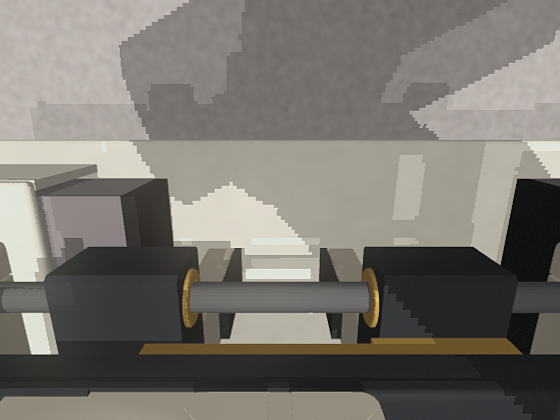

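The carriage now stands nearly at rest at d ≈ 0.2936 m, and both pads are clear in the wrist view. Next I'll compare the pointer with the index directly.

```bash
python3 - <<'E'
from h import *
f=where(.4,.57); save(f,"g3.png",(225,235,305,295),10)
t=grab_frame("top"); save(t,"g4.png",(220,140,300,200),10)
b=DC@rx
for d in (.2854,.2936):
  for xo in (.1,.12,.14): 
    p=(b+xo)*rx+(S0+d)*ry+[0,0,.051]; print(d,xo,(proj(f,p)-[225,235]+.5)*10,(proj(t,p)-[220,140]+.5)*10)
E
```

```text
t 7.150 d 0.2936 [0.2936 0.2938 0.2937 0.2932 0.2933] tcp_d 0.2578 pos [0.5009 0.0471 0.0706] F -0.1
0.2854 0.1 [375.88724989 187.31715749] [339.13780053 447.1447284 ]
0.2854 0.12 [298.27016793 231.1644673 ] [338.92338903 375.47986568]
0.2854 0.14 [219.66672937 275.56898801] [338.70962284 304.03069242]
0.2936 0.1 [396.99622892 213.17766652] [309.45452389 447.49337666]
0.2936 0.12 [319.22439332 257.35185831] [309.28486719 375.83587066]
0.2936 0.14 [240.46053717 302.08951509] [309.11572105 304.39400829]
```

View pics/g3.png

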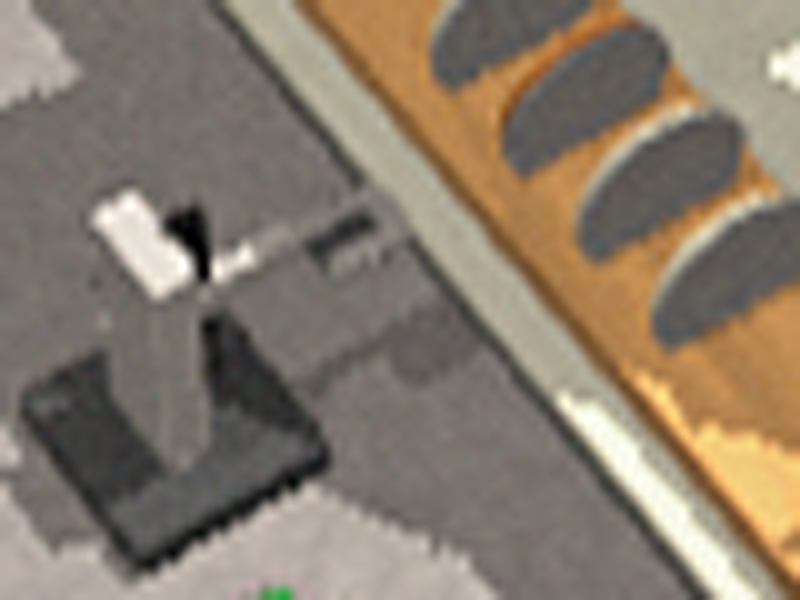

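View pics/g4.png

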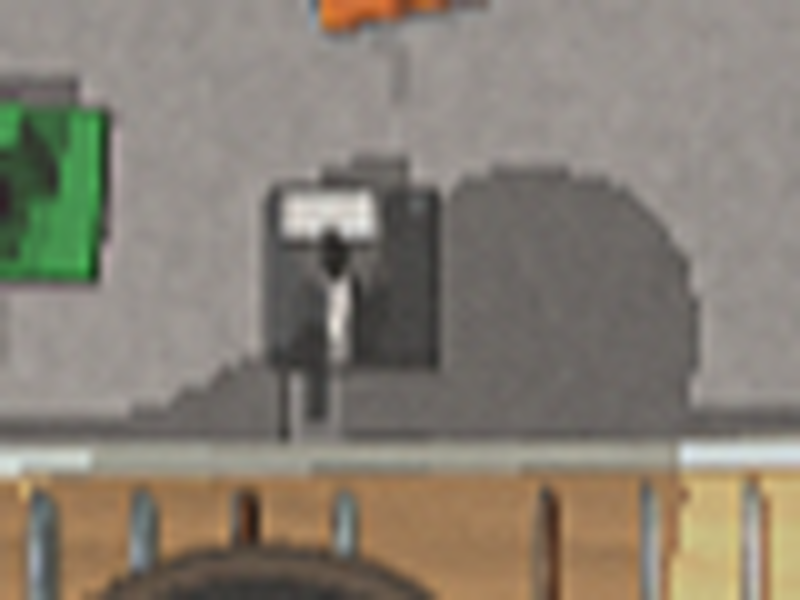

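```bash
python3 - <<'E'
from h import *
t=grab_frame("top");g=t["pixels"].astype(float).mean(2)
print(np.round(g[166:187,246:260]).astype(int))
b=DC@rx
p=(b+.12)*rx+S0*ry+[0,0,.051];print(proj(t,p))
p=(b+.12)*rx+(S0+.2936)*ry+[0,0,.051];print(proj(t,p))
E
```

```text
[[112  86  88  85 102 100  61  40  62 100  98  89  76  71]
 [107  85  87  87  89 101  94  45 104  75 102  78  78  72]
 [108  86  82  87  80  86 108 138 162  56  88  70  71  71]
 [108  86  89  87  76  72  92 187 188  53  65  58  57  67]
 [110  86  91  77  79  75  91 182 183  61  54  62  61  73]
 [109  86  87  79  80  74  96 203 157  62  59  62  60  71]
 [107  85  93  83  72  62  89 221 134  56  57  59  65  67]
 [109  89  89  73  58  51  71 189 132  59  56  58  71  71]
 [116  74  82  60  60  56  72 143 131  60  60  61  70  72]
 [ 96  66  61  61  61  58  71 140 124  61  55  59  63  59]
 [ 92  69  64  62  59  54  66  98  88  64  65  66  66  67]
 [109  96  73 109  83  56  63 100  88  97  94  94  95  94]
 [109 111  79 138 101  66  75 130 106 109 107 107 103 103]
 [110 109  78 139 100  62  77 124 105 102 100 104 103 101]
 [106 109  76 138  95  62  73 127 102 102 101 101 103 102]
 [106 105  74 134  94  62  76 125 106 105 108 104 101 103]
 [106 102  72 133 110  98 107 124 100 104 106 106 104 103]
 [ 99 101  67 129 123 116 119 118 100  84  85  84  87  91]
 [128 131 117 142 137 138 136 139 132 124 125 126 130 130]
 [156 155 155 153 154 156 156 157 159 159 160 160 161 161]
 [153 153 152 152 154 132 135 133 134 134 134 134 135 136]]
[356.95669207 175.80401679]
[250.42848672 177.08358707]
```

```bash
python3 - <<'E'
from h import *
t=grab_frame("top");print(get_state()["t"])
t0=dict(t);t0["pixels"]=cv2.imread("pics/a_top.png")[:,:,::-1]
offs=(.09,.094,.07,-.03,-.02,0)
a=track(t0,S0+.15,S0+.24,offs,z=.055)-S0; c=track(t,S0+.45,S0+.54,offs,z=.055)-S0
print(a.round(4),c.round(4),(c-a).round(4))
b=DC@rx
for s in np.arange(S0+.28,S0+.294,.001):
    print(round(s-S0,4),proj(t,(b+.135)*rx+s*ry+[0,0,.051])[0].round(2),end="; ")
save(t,"k1.png",(150,170,310,270),5)
E
```

```text
7.35
[0.1994 0.199  0.1996 0.1984 0.1985 0.1985] [0.4905 0.4896 0.4904 0.5021 0.5027 0.502 ] [0.2911 0.2906 0.2909 0.3037 0.3042 0.3036]
0.28 255.33; 0.281 254.97; 0.282 254.6; 0.283 254.24; 0.284 253.88; 0.285 253.52; 0.286 253.16; 0.287 252.8; 0.288 252.44; 0.289 252.08; 0.29 251.72; 0.291 251.35; 0.292 250.99; 0.293 250.63;
```

View pics/k1.png

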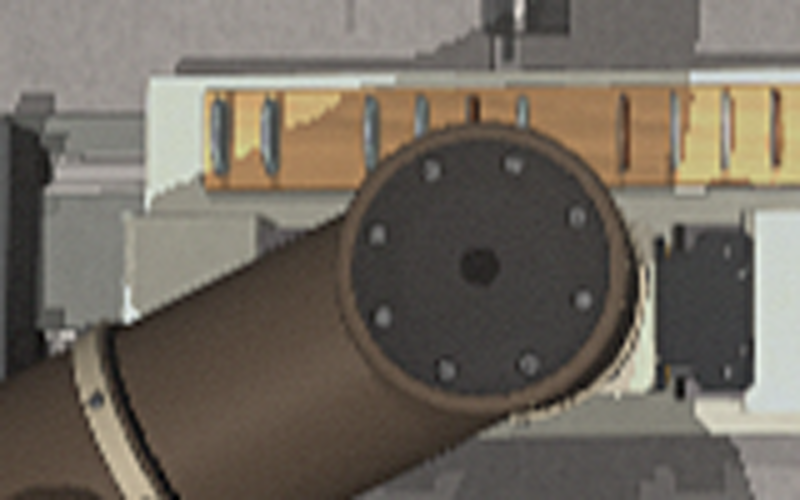

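The top view puts the pointer centre at col 251.0 and the index finger at 253.4, about 6.7 mm apart. The scene view says 8 mm. I need to draw the carriage back gently, so I'll bring the near finger close to the near pad and then creep in.

```bash
python3 -m crank '[[0,0,-0.005,0,0,0,0.45],[0,0,-0.011,0,0,0,0.45],[0,0,-0.016,0,0,0,0.45],[0,0,-0.019,0,0,0,0.45],[0,0,-0.02,0,0,0,0.45],[0,0,-0.0205,0,0,0,0.45],[0,0,-0.021,0,0,0,0.45],[0,0,-0.0215,0,0,0,0.45],[0,0,-0.022,0,0,0,0.45],[0,0,-0.0225,0,0,0,0.45]]'
python3 - <<'E'
from h import *
f=where(.45,.57)
E
```

```text
t: 8.6
eef_pos: [0.5012, 0.0242, 0.0706]
ee_rot: [-0.496, 1.571, 1.091]
force: [0.5, -0.3, 0.0]
width: 0.0395
t 8.600 d 0.2916 [0.2668 0.2924 0.2915 0.2916 0.2917] tcp_d 0.2349 pos [0.5012 0.0242 0.0706] F -0.28
```

```bash
python3 - <<'E'
from h import *
f=where(.45,.57)
E
python3 -m crank '[[0,0,0,0,0,0,0.45]]'
python3 - <<'E'
from h import *
f=where(.45,.57)
E
```

```text
t 8.650 d 0.2914 [0.2668 0.2919 0.2914 0.2912 0.2917] tcp_d 0.2348 pos [0.5012 0.0241 0.0706] F 0.38
t: 8.82
eef_pos: [0.5012, 0.0241, 0.0705]
ee_rot: [1.852, 1.571, -2.845]
force: [0.9, 0.4, -0.5]
width: 0.0392
t 8.825 d 0.2899 [0.2656 0.2908 0.2899 0.2897 0.2906] tcp_d 0.2348 pos [0.5012 0.0241 0.0705] F 0.37
```

It is drifting back at about 8 mm/s. Friction should stop it close to the mark, so I'll wait with the finger clear of the pad.

```bash
python3 -m crank '[[0,0,0.004,0,0,0,0.45],[0,0,0.006,0,0,0,0.45]]'
python3 - <<'E'
from h import *
f=where(.45,.57)
E
python3 -m crank '[[0,0,0.004,0,0,0,0.45],[0,0,0.006,0,0,0,0.45],[0,0,0.006,0,0,0,0.45]]'
python3 - <<'E'
from h import *
f=where(.45,.57)
E
```

```text
t: 9.12
eef_pos: [0.5012, 0.0304, 0.0706]
ee_rot: [-1.319, 1.571, 0.268]
force: [-0.7, 0.0, -1.0]
width: 0.0396
t 9.125 d 0.2887 [0.2891 0.2894 0.2885 0.2886 0.2887] tcp_d 0.2411 pos [0.5012 0.0304 0.0706] F 0.06
t: 9.55
eef_pos: [0.501, 0.0363, 0.0706]
ee_rot: [-0.984, 1.571, 0.603]
force: [-0.3, 0.3, -0.1]
width: 0.0396
t 9.550 d 0.2882 [0.2884 0.2882 0.2877 0.2878 0.2882] tcp_d 0.2470 pos [0.501  0.0363 0.0706] F 0.3
```

```bash
python3 - <<'E'
from h import *
f=where(.45,.57); save(f,"m3.png",(225,235,305,295),10)
t=grab_frame("top");g=t["pixels"].astype(float).mean(2)
print(np.round(g[168:185,246:260]).astype(int)); save(t,"m4.png",(220,150,290,190),10)
E
```

```text
t 9.600 d 0.2882 [0.2884 0.2883 0.2877 0.2878 0.2882] tcp_d 0.2469 pos [0.501  0.0362 0.0706] F -0.09
[[109  86  86  90  78  84 108 141 163  50  84  91  89  92]
 [108  86  85  84  76  73  94 185 187  51  74  79  78  94]
 [110  86  90  77  80  72  93 179 183  56  66  82  72  84]
 [109  86  89  78  79  72  93 195 183  63  53  67  59  69]
 [106  87  89  78  77  73  98 212 183  65  58  60  67  70]
 [112  87  91  83  78  75  90 216 183  66  56  59  73  69]
 [112  87  89  85  70  68  70 185 159  62  59  63  69  67]
 [100  75  77  73  58  57  69 137 119  57  58  58  63  63]
 [ 98  66  59  59  62  59  63 101  92  67  60  69  67  66]
 [105  95  90  89  82 103  78  57  70 103  94  95  93  92]
 [107 107 108 109  93 127 100  64  74 126 111 105 101 103]
 [109 107 110 107  96 129  97  62  75 125 107 104 102 103]
 [105 107 104 103  92 127  95  62  74 125  96 103 101 102]
 [107 105  99 106  95 127  88  61  80 125  95 107 101 100]
 [101 103 101 103  91 122 106  96 110 122  96 101 104 102]
 [ 98  98  97  98  87 119 118 114 118 120  91  86  86  87]
 [128 131 128 130 126 136 138 138 139 138 131 127 127 129]]
```

View pics/m3.png

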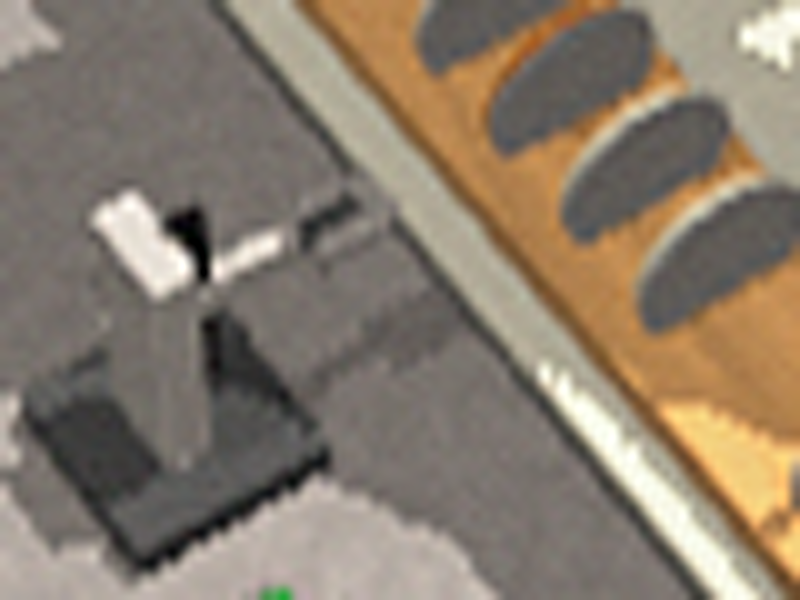

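View pics/m4.png

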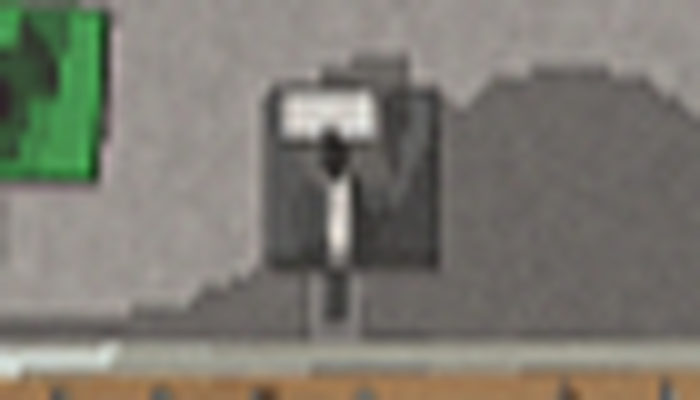

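The pointer (col about 253.1) is now within roughly 1 mm of the index finger (253.4), and both views show the carriage slightly past it in +y. I'll trim it by creeping onto the near pad at about 1.6 mm/s.

```bash
python3 -m crank '[[0,0,-0.003,0,0,0,0.45],[0,0,-0.006,0,0,0,0.45],[0,0,-0.009,0,0,0,0.45],[0,0,-0.0105,0,0,0,0.45],[0,0,-0.011,0,0,0,0.45],[0,0,-0.0112,0,0,0,0.45],[0,0,-0.0114,0,0,0,0.45],[0,0,-0.0116,0,0,0,0.45],[0,0,-0.0118,0,0,0,0.45],[0,0,-0.012,0,0,0,0.45]]'
python3 - <<'E'
from h import *
f=where(.45,.57)
E
python3 -m crank '[[0,0,-0.0002,0,0,0,0.45],[0,0,-0.0004,0,0,0,0.45],[0,0,-0.0006,0,0,0,0.45],[0,0,-0.0008,0,0,0,0.45],[0,0,-0.001,0,0,0,0.45]]'
python3 - <<'E'
from h import *
f=where(.45,.57)
E
```

```text
t: 10.95
eef_pos: [0.5012, 0.0242, 0.0706]
ee_rot: [-0.111, 1.571, 1.476]
force: [-0.8, -0.4, 0.3]
width: 0.0398
t 10.950 d 0.2878 [0.2631 0.2883 0.2877 0.2878 0.2882] tcp_d 0.2349 pos [0.5012 0.0242 0.0706] F -0.43
t: 11.62
eef_pos: [0.5012, 0.0231, 0.0706]
ee_rot: [1.92, 1.571, -2.777]
force: [0.7, 0.1, -0.2]
width: 0.0394
t 11.625 d 0.2882 [0.2884 0.2883 0.2877 0.2878 0.2882] tcp_d 0.2338 pos [0.5012 0.0231 0.0706] F 0.11
```

```bash
python3 -m crank '[[0,0,-0.0002,0,0,0,0.45],[0,0,-0.0004,0,0,0,0.45],[0,0,-0.0006,0,0,0,0.45],[0,0,-0.0008,0,0,0,0.45],[0,0,-0.001,0,0,0,0.45]]'
python3 - <<'E'
from h import *
f=where(.45,.57)
E
python3 -m crank '[[0,0,-0.0002,0,0,0,0.45],[0,0,-0.0004,0,0,0,0.45],[0,0,-0.0006,0,0,0,0.45],[0,0,-0.0008,0,0,0,0.45]]'
python3 - <<'E'
from h import *
f=where(.45,.57)
E
```

```text
t: 12.3
eef_pos: [0.5013, 0.0221, 0.0706]
ee_rot: [-0.693, 1.571, 0.893]
force: [0.5, -0.1, -0.4]
width: 0.0395
t 12.300 d 0.2881 [0.2628 0.2883 0.2877 0.2881 0.2882] tcp_d 0.2328 pos [0.5013 0.0221 0.0706] F -0.1
t: 12.85
eef_pos: [0.5013, 0.0213, 0.0706]
ee_rot: [-1.184, 1.571, 0.403]
force: [-0.5, -0.8, 0.0]
width: 0.0394
t 12.850 d 0.2878 [0.2631 0.2883 0.2877 0.2878 0.2882] tcp_d 0.2320 pos [0.5013 0.0213 0.0706] F -0.75
```

```bash
python3 -m crank '[[0,0,-0.0002,0,0,0,0.45],[0,0,-0.0004,0,0,0,0.45],[0,0,-0.0006,0,0,0,0.45],[0,0,-0.0008,0,0,0,0.45]]'
python3 - <<'E'
from h import *
f=where(.45,.57)
E
python3 -m crank '[[0,0,-0.0002,0,0,0,0.45],[0,0,-0.0004,0,0,0,0.45],[0,0,-0.0006,0,0,0,0.45]]'
python3 - <<'E'
from h import *
f=where(.45,.57)
E
```

```text
t: 13.4
eef_pos: [0.5013, 0.0205, 0.0706]
ee_rot: [1.043, 1.571, 2.63]
force: [-0.1, -0.0, 0.3]
width: 0.0396
t 13.400 d 0.2877 [0.2631 0.2882 0.2874 0.2877 0.2881] tcp_d 0.2312 pos [0.5013 0.0205 0.0706] F -0.01
t: 13.82
eef_pos: [0.5013, 0.0199, 0.0706]
ee_rot: [-0.616, 1.571, 0.97]
force: [0.1, 0.9, -0.0]
width: 0.0395
t 13.825 d 0.2873 [0.2873 0.2874 0.2869 0.2867 0.2877] tcp_d 0.2306 pos [0.5013 0.0199 0.0706] F 0.88
```

It has started to move, about 0.9 mm so far. I'll back the finger off and let friction stop it.

```bash
python3 -m crank '[[0,0,0.003,0,0,0,0.45],[0,0,0.008,0,0,0,0.45],[0,0,0.016,0,0,0,0.45],[0,0,0.024,0,0,0,0.45]]'
python3 - <<'E'
from h import *
f=where(.45,.57)
E
python3 -m crank '[[0,0,0.008,0,0,0,0.45],[0,0,0.016,0,0,0,0.45],[0,0,0.024,0,0,0,0.45],[0,0,0.028,0,0,0,0.45],[0,0,0.028,0,0,0,0.45]]'
python3 - <<'E'
from h import *
f=where(.45,.57); save(f,"n3.png",(225,235,305,295),10)
t=grab_frame("top");g=t["pixels"].astype(float).mean(2)
print(np.round(g[168:185,246:260]).astype(int)); save(t,"n4.png",(220,150,290,190),10)
E
```

```text
t: 14.38
eef_pos: [0.501, 0.0446, 0.0706]
ee_rot: [-1.269, 1.571, 0.318]
force: [0.6, -0.3, 0.1]
width: 0.0395
t 14.375 d 0.2862 [0.2869 0.2874 0.2862 0.2862 0.2858] tcp_d 0.2553 pos [0.501  0.0446 0.0706] F -0.26
t: 15.05
eef_pos: [0.5004, 0.0722, 0.0705]
ee_rot: [1.936, 1.571, -2.76]
force: [0.1, -0.6, 0.1]
width: 0.0391
t 15.050 d 0.2862 [0.3591 0.3592 0.2862 0.2862 0.2858] tcp_d 0.2829 pos [0.5004 0.0722 0.0705] F -0.62
[[110  89  66  70  64  69  78  94 118  53  67  71  72  68]
 [112  89  66  65  60  60  69 120 134  52  60  61  60  70]
 [104  81  68  60  58  61  64 112 133  60  58  63  61  73]
 [ 82  65  68  63  60  59  69 133 130  64  61  61  58  72]
 [ 77  65  70  59  58  60  71 148 131  61  57  62  65  69]
 [ 78  67  72  64  59  57  69 148 130  63  62  61  69  71]
 [ 79  69  68  61  61  56  69 152 131  65  61  63  73  76]
 [ 81  64  67  62  61  57  77 137 124  55  60  57  60  63]
 [ 98  71  61  63  60  59  66 101  90  68  62  65  68  66]
 [111  96  90  92  89  96 104  61  56  94 114  79  97  93]
 [111 110 108 109 103 117 132  71  63 109 138  79 103 104]
 [106 107 107 107 104 115 129  65  60 110 137  80 101 102]
 [102 108 103 105 102 115 130  66  58 105 136  79 102 102]
 [104 106 104 104 101 115 128  65  74 104 135  78 103 104]
 [103 103 101 102 102 112 127 100 105 114 134  77 100 105]
 [100  96  96  98 101 107 118 117 118 121 128  66  87  89]
 [128 130 128 129 129 134 139 141 138 138 147 122 127 128]]
```

View pics/n3.png

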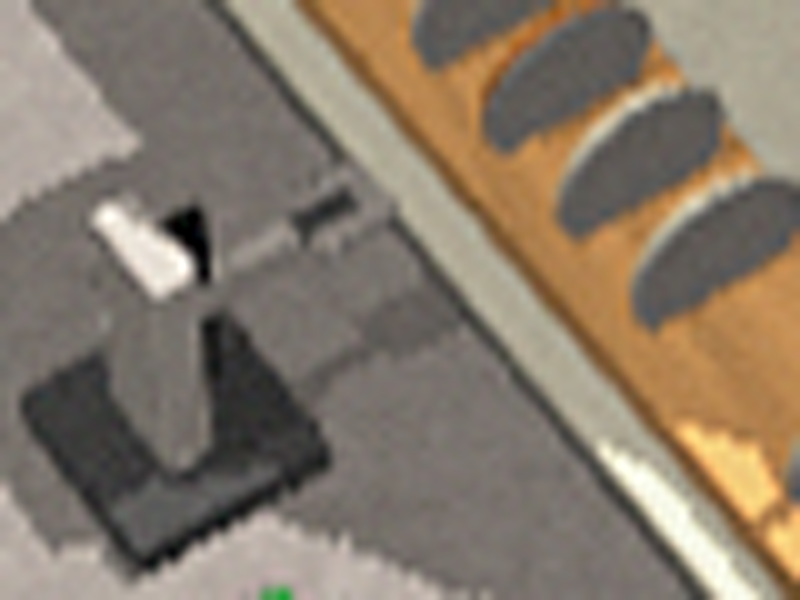

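View pics/n4.png

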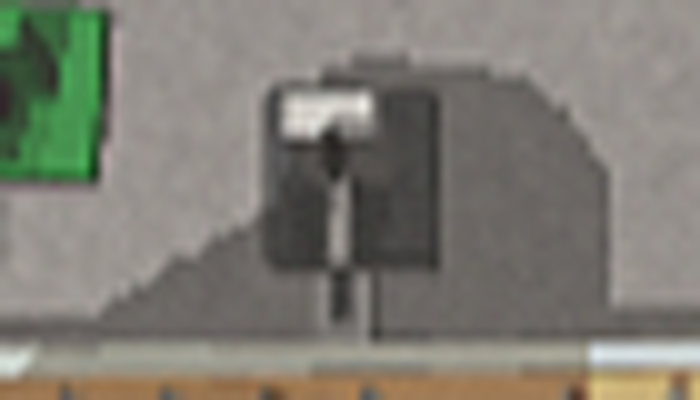

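The carriage is at rest. The scene view shows the pointer's dark core right on the finger line, while the top view puts it at 253.7 against 253.4, so they agree within about 1 mm. I'll lift out of the well and check closely with the wrist camera.

```bash
python3 -m crank '[[-0.03,0,0.002,0,0,0,0.45],[-0.08,0,0.002,0,0,0,0.45],[-0.13,0,0.002,0,0,0,0.45],[-0.16,0,0.002,0,0,0,0.45],[-0.16,0,0.002,0,0,0,0.45]]'
python3 - <<'E'
from h import *
f=where(.45,.57)
w=grab_frame("wrist");save(w,"o1.png")
E
```

```text
t: 15.78
eef_pos: [0.5017, 0.0742, 0.2333]
ee_rot: [-1.138, 1.566, 0.448]
force: [-0.1, 0.4, 0.4]
width: 0.0396
t 15.775 d 0.2863 [0.2869 0.2866 0.2863 0.2863 0.2858] tcp_d 0.2849 pos [0.5017 0.0742 0.2333] F 0.43
```

View pics/o1.png

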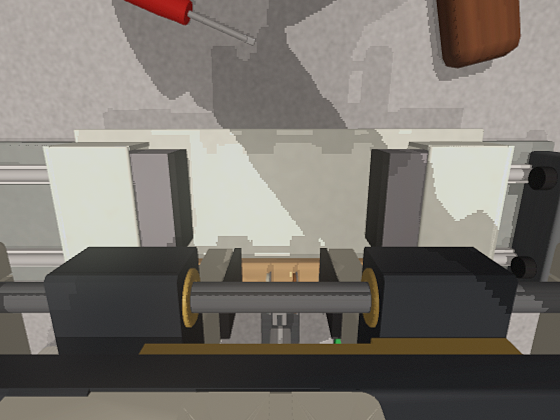

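The carriage hasn't moved, and the pointer and index are just visible between the fingers near (280,320). I'll shift the wrist camera out over them, staying high.

```bash
python3 -m crank '[[0,-0.04,0,0,0,0,0.45],[0,-0.08,0,0,0,0,0.45],[0,-0.12,0,0,0,0,0.45],[0,-0.13,0,0,0,0,0.45],[0,-0.13,0,0,0,0,0.45]]'
python3 - <<'E'
from h import *
w=grab_frame("wrist");save(w,"p1.png");print(get_state()["eef_pos"])
d=.2854;b=DC@rx
p=proj(w,(b+.12)*rx+(S0+d)*ry+[0,0,.051]);print(p)
x,y=(p+.5).astype(int);save(w,"p2.png",(x-40,y-30,x+40,y+30),10);print(x-40,y-30)
E
```

```text
t: 16.5
eef_pos: [0.6299, 0.0756, 0.2286]
ee_rot: [1.882, 1.568, -2.815]
force: [-0.3, -0.0, -0.2]
width: 0.0391
[0.62947697 0.07568257 0.22927251]
[281.87684899 217.00924515]
242 187
```

View pics/p1.png

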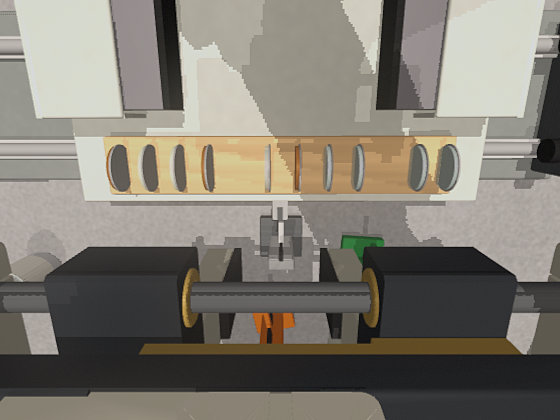

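View pics/p2.png

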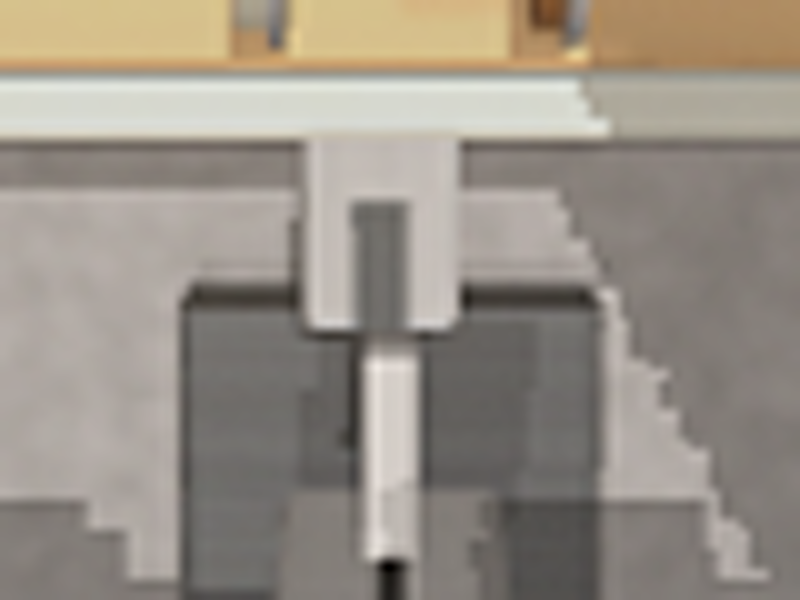

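From directly above, the pointer's centre is at col 280.1 and the index finger's at 281.1. At 0.085 mm per zoomed pixel that is about 0.8 mm, which is aligned. I'll do a last check that nothing moves, then hand in.

```bash
python3 -m crank '[[-0.02,0,0,0,0,0,0.45],[-0.04,0,0,0,0,0,0.45],[-0.04,0,0,0,0,0,0.45],[-0.04,0,0,0,0,0,0.45]]'
python3 - <<'E'
from h import *
f=where(.45,.57); save(f,"q1.png"); w=grab_frame("wrist"); save(w,"q2.png",(240,160,320,220),10)
E
```

```text
t: 17.05
eef_pos: [0.6294, 0.076, 0.2703]
ee_rot: [0.747, 1.57, 2.334]
force: [-0.5, 0.2, -1.4]
width: 0.0391
t 17.050 d 0.2861 [0.2608 0.2865 0.2862 0.2861 0.2858] tcp_d 0.2847 pos [0.6294 0.076  0.2703] F 0.25
```

View pics/q1.png

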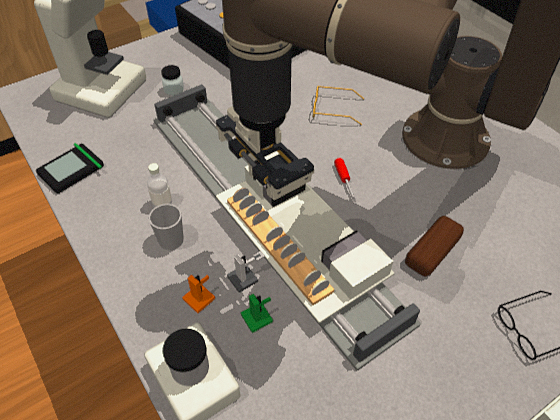

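View pics/q2.png

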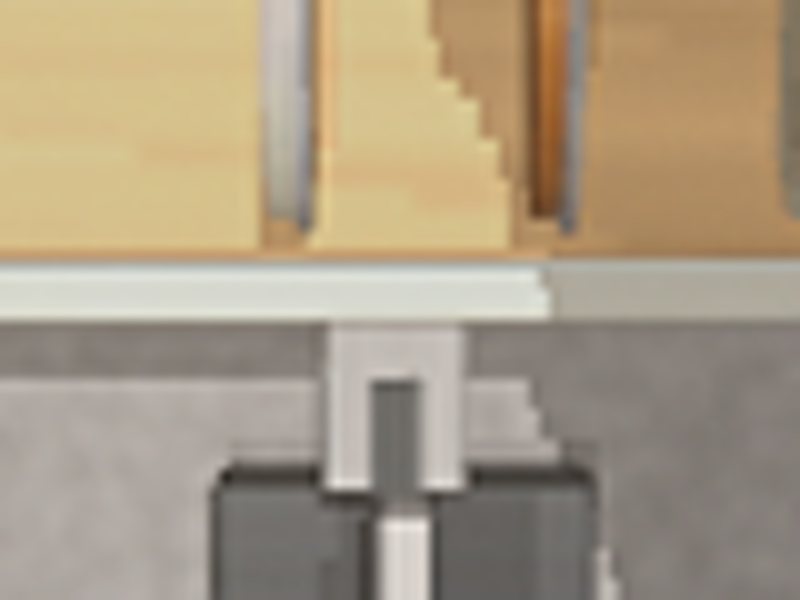

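The carriage is still at rest (d = 0.286), the gripper is well above everything, and the pot, bottle and case look untouched. The pointer core (centre 396 in the zoom) and finger (405) are still about 0.8 mm apart.

```bash
python3 -c "
from station import *
print(job_done(), get_state()['t'])"
```

```text
the job is handed in; nothing more can be done
the job is handed in; nothing more can be done
```

The carriage is standing at the mark, at rest and untouched, and the job was handed in at about 17 s of the 37 s allowed. The pointer is about 0.8 mm short of the index finger's centre on the −y side. I left that rather than risk another touch.

- **How it moved:** I pushed the far pad at 0.06 m/s. The fastest coast I measured was about 0.11 m/s, against the 0.3 m/s limit. I then braked on the near pad with the finger moving along with the carriage.
- **Overshoot and correction:** It came to rest about 7 mm past the mark, because I had overestimated the fingers' width where they meet the pads. It stayed well short of the end stop. Two gentle touches on the near pad drew it back.
- **Alignment:** The wrist camera, from nearly overhead, gave the 0.8 mm offset in two pictures. The top view gave about 1 mm the same way, while the scene view showed no offset I could see. The two fixed cameras differed by 1–2 mm on total travel, so I trusted the direct overhead comparison.
- **At rest and clear:** The carriage position held within 0.2 mm over the last 2.7 s. The gripper is well above everything, and the bystanders look unmoved. I did not measure the bystanders.

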